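# Scrub out the wash pot with the long brush and rinse it

## Task

Take the long brush from its leaning holder and scrub the inside of the steel wash pot: push the brush gently down until the sprung rinse plate at the bottom is pressed well in, draw it up until more than half of its head shows above the rim, and do this again. On the third push hold the rinse plate well in for at least two seconds, then lift the brush out and stand it, head first, fully down in its leaning holder and let go. Leave the bottle, the tin and the mixing cup where they stand.

Things in the scene. Friction and masses are not known exactly. Their poses are not given: they have to be found in the camera images.
- brush: Rigid pot brush, 210 mm, 0.16-0.28 kg: off-white cylindrical head 68 mm across, 60 mm tall; steel ferrule 32 across, 20 long; round wooden handle 24 across, 130 long. Origin: centre of the head's flat underside; z runs along the brush to the handle's end (z = 210 mm). At the start it stands head down in the leaning holder, on the cup's low side, about 7 mm off the cup's axis.
- brush_grip (a point): A good place to grip the brush: on the handle's axis, 175 mm from the head's underside (35 mm from the handle's end). Same axes as brush.
- pot: Wash pot fixed to the bench: upright open steel beaker, 98 mm outside, 90 mm bore, 150 mm tall, on a 130 mm square flange. Origin: centre of its underside, z up. Inside is a flat sprung rinse plate 82 mm across. Its height differs each time and is not reported: its top face rests 30 to 70 mm above the pot's underside (80 to 120 mm below the rim), so it must be felt for.
- pot_rim (a point): Centre of the wash pot's mouth, at rim level, 150 mm above the bench.
- rinse_plate (a joint): How far the sprung rinse plate is pressed in from its own rest position, m: 0 at rest, 0.012 on its stop; it tells nothing of the plate's height. The spring pushes back with about 2 N at first touch, 5 N at 5 mm, 7 N at 8 mm, 9.5 N at the stop, and returns the plate when let go. Pressed well in means beyond 4 mm.
- holder: Brush holder, fixed to the bench: grey round open cup, 90 mm outside, 82 mm bore, 75 mm long, leaning 0.42 rad (24 degrees) from vertical towards the holder's own -x, on a dark steel foot 130 by 110 mm. Origin at the centre of the foot's underside on the bench; z up; yaw varies.
- holder_seat (a point): Centre of the inner floor of the leaning cup. Its z axis is the cup's axis, pointing out of the mouth (the mouth is 69 mm along it).
- tint_bottle: Bystander: black plastic bottle, 64 mm across, 190 mm tall. Origin at the centre of its underside.
- paint_tin: Bystander: closed steel tin, 90 mm across, 100 mm tall. Origin at the centre of its underside.
- mixing_cup: Bystander: empty white plastic cup, 84 mm across, 85 mm tall. Origin at the centre of its underside.
Mind the look-alikes: they are no part of the job. Leave any yellow look-alike of the pot alone. Leave any pink look-alike of the holder alone.

How it is judged:
By the outcome, as a careful person would: the job done as asked, in the order asked, and still so for the second after the job is handed in, with the robot touching nothing.
It also fails if it takes over 64 s, if anything falls off the work surface, if the arm or the gripper's body presses on something with over 40 N, if the wrist force passes 120 N, or if a joint passes its speed limit or range.

## Robot

A 6-joint arm with a two-finger parallel gripper is mounted at the origin on the work surface. World frame = base frame: x ahead of the robot, y to its left, z up, the work surface at z = 0. Lengths are in mm, angles in rad, forces in N, time in s.
With the tool pointing down it reaches from about 350 to 975 mm from the base axis. Payload 4.9 kg.
Tool frame: the origin (TCP) lies on the mounting face of the last link; the fingertips stand 173 mm ahead of it and the grasp point (between the pads) lies 155 mm ahead of it (r.tcp_to_grasp is the z of the grasp point in the tool frame, in mm); z points along the fingers, y is the line along which they close (so a half turn about z gives the same grasp; the last joint's range is limited). The gripper opens to 85 mm and grips with 20 to 120 N. Pads are 22 mm wide; open, the fingers measure 114 mm over their backs; the gripper's body (76 mm by 85 mm) begins 54 mm behind the grasp point. The pads swing forward as they close: fully open they stand 13 mm farther back than shut.
Start: joints at [1.099, 0.053, 1.613, -0, 1.476, -0.119], TCP at [215.944, 586.491, 404.704] pointing down, gripper open.
Joint ranges: [-3.01, 3.01], [-1.01, 2.22], [0.06, 2.58], [-1.02, 4.17], [0.09, 2.62], [-3.14, 3.14]. Speed limits (rad/s): [2.57, 2.57, 3.14, 3.14, 3.14, 3.14].

## Interface

Orientations are given as [roll, pitch, yaw] about the fixed x, y, z axes, in that order (R = Rz(yaw) Ry(pitch) Rx(roll)).
In Python, from rig import status, get_image, get_calibration, hand_in, r gives the robot as it stands.
- The arm moves only by the tool step_arm, never from a script. Its argument "motion" is text: rows parted by semicolons, each of 7 numbers parted by spaces: the shift along the world's x, y, z in mm, then the turn, a rotation vector about the world's x, y, z in units of 8 degrees (1.0 is 8 degrees), then the finger opening in mm, from 0 to 85.4. In form: x y z ax ay az claw; .... A call has exactly 5 rows; each row is the pose to reach, as a shift and turn from the pose commanded when the call began; what a row does not reach only later rows make up. A row lasts 1/10 s, in which the tool goes at most 50 mm and 8.59 degrees, less where a joint would pass 70% of its speed; a pose out of reach is approached as far as the arm can. A call with a gripper value outside its range is refused whole. The fingers move at their own pace and stop on an object; "grip_force" is the grip in N (left out, the last holds). Time passes only in rows, so rows that repeat a pose let the fingers close, or fill a call up. It gives the time, the measured TCP pose, the force, the opening and the grip force at its end, in the units of the state.
- status.read_state(): the state, without advancing time (a new reading comes with each control period).
- get_image(name): name is "scene" or "top"; returns (picture, depth): 384x512x3 uint8, red, green, blue; 384x512 float32, mm along the optical axis (not along the pixel's ray), 0 where there is no reading.
- get_calibration(name): a dict with "fx", "fy", "cx", "cy" (pixels), "origin" and "rotation" of the camera in the world. Camera axes: x right, y up, looking along -z (the intrinsics and any distortion apply to the point x, -y, -z); pixel columns grow to the right and rows downward; lengths in mm; the calibration is good to about 2 mm. A picture is of the moment at which its call begins. get_calibration takes no time and is no camera call.
- hand_in(): hands the job in; it is judged then, once.
The state is a dict: "time_s": time; "qpos": joint angles; "joint_velocities": joint speeds; "tau": joint torques, N m; "eef_pos": TCP position; "orientation": TCP orientation; "contact_force": force on the tool from outside, world axes, zero at the start; "wrist_torque": the same for the moment, N m; "gripper_width": finger opening in mm; "grip_force": force on a finger pad.
Only numpy, scipy, OpenCV 4.12 (cv2) and the standard library are available. Lean on these libraries where they do the work, as an engineer would, in place of code of your own. Each camera call takes 0.05 s, during which the arm holds its last target. There are 200 camera calls.

## Working session

There is one attempt and no reset: what is moved stays moved. The work goes in short steps, Python scripts to look and compute and a tool call to move; the robot and the scene stay as the last step left them, time stands still between calls to the robot, and variables do not carry over. Pictures are saved under pics/ and viewed, at most 10 in all, crops included, and the job is handed in when it is done.

Besides the shell and the picture viewer there is one more tool, called after "Call:" as name(argument=value, ...), one argument or row to a line, values as JSON. step_arm: Moves the arm, as the interface text tells. Its arguments: {"type":"object","properties":{"motion":{"type":"string"},"grip_force":{"type":"number"}},"required":["motion"]}

```bash
ls; mkdir -p pics; cat > h.py <<'E'
import numpy as np, cv2
from rig import status, get_image, get_calibration, hand_in, r
def grab(n):
    im,d=get_image(n); return im,d,get_calibration(n)
def pts(d,c):
    v,u=np.mgrid[:d.shape[0],:d.shape[1]]
    p=np.stack([(u-c["cx"])/c["fx"]*d,-(v-c["cy"])/c["fy"]*d,-d],-1)
    return p@np.array(c["rotation"]).T+np.array(c["origin"])
E
python3 - <<'E'
from h import *
for n in("scene","top"):
    im,d,c=grab(n); cv2.imwrite(f"pics/{n}0.png",im[...,::-1]); np.savez(f"{n}0.npz",im=im,d=d,P=pts(d,c)); print(n,{k:(np.round(v,3).tolist() if hasattr(v,'__len__') else v) for k,v in c.items()})
print(status.read_state())
E
```

```text
picsTraceback (most recent call last):
  File "<stdin>", line 3, in <module>
  File "h.py", line 8, in pts
    return p@np.array(c["rotation"]).T+np.array(c["origin"])
           ~~~~~~~~~~~~~~~~~~~~~~~~~~~^~~~~~~~~~~~~~~~~~~~~~
ValueError: operands could not be broadcast together with shapes (384,512) (3,)
```

View pics/scene0.png

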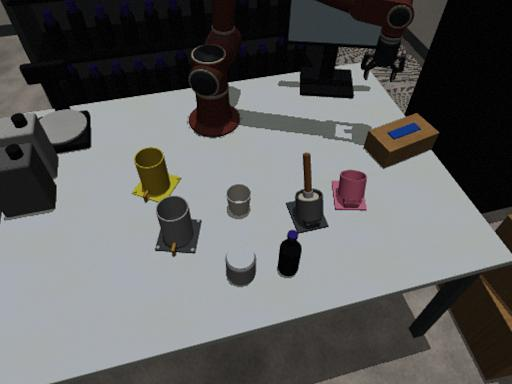

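```bash
sed -i 's/np.array(c\["rotation"\]).T/Rot.from_euler("xyz",c["rotation"]).as_matrix().T/; 1a from scipy.spatial.transform import Rotation as Rot' h.py
python3 - <<'E'
from h import *
for n in("scene","top"):
    im,d,c=grab(n); cv2.imwrite(f"pics/{n}0.png",im[...,::-1]); P=pts(d,c); np.savez(f"{n}0.npz",im=im,d=d,P=P); print(n,c)
    print(np.round(P[320:330:5,100:420:80],0).tolist())
print(status.read_state())
E
```

```text
scene {'fx': 399.3731958622337, 'fy': 399.3731958622337, 'cx': 257.1814948020601, 'cy': 190.84632254123866, 'origin': array([1300.87105813, -183.5189932 , 1112.12300081]), 'rotation': array([ 0.68786333, -0.01500166,  1.30378252])}
[[[766.0, -483.0, -4.0], [827.0, -264.0, 1.0], [885.0, -44.0, -0.0], [704.0, 419.0, -749.0]], [[783.0, -482.0, 1.0], [841.0, -266.0, 0.0], [898.0, -48.0, -2.0], [726.0, 410.0, -750.0]]]
top {'fx': 388.0830493765124, 'fy': 388.0830493765124, 'cx': 253.40211579950952, 'cy': 187.88067420594234, 'origin': array([ 441.96183003,   56.19661421, 1085.34654215]), 'rotation': array([ 0.10150879, -0.00694753, -1.59493888])}
[[[202.0, 471.0, -2.0], [197.0, 254.0, -1.0], [191.0, 37.0, -1.0], [186.0, -180.0, 3.0]], [[189.0, 470.0, -1.0], [184.0, 254.0, 2.0], [178.0, 37.0, -1.0], [172.0, -180.0, -1.0]]]
{'time_s': 0.15, 'qpos': array([ 1.09901285e+00,  5.32658772e-02,  1.61394518e+00,  1.31909710e-05,
        1.47600863e+00, -1.19030273e-01]), 'joint_velocities': array([ 0.00101758, -0.00216264, -0.0032792 , -0.00106933,  0.0002076 ,
       -0.00104108]), 'tau': array([ 1.93839232e-04, -3.94243383e+01, -3.70720375e+01, -1.46574712e-04,
        4.70050276e-03, -1.56797711e-05]), 'eef_pos': array([215.85387584, 586.33549314, 403.72755673]), 'orientation': array([-3.13997868e+00, -2.06246784e-04,  2.78883802e+00]), 'contact_force': array([ 0.00996191,  0.61170478, -0.20955903]), 'wrist_torque': array([-0.01789933, -0.01462505,  0.02876585]), 'grip_force': 0.0, 'gripper_width': 85.67889839246469}
```

View pics/top0.png

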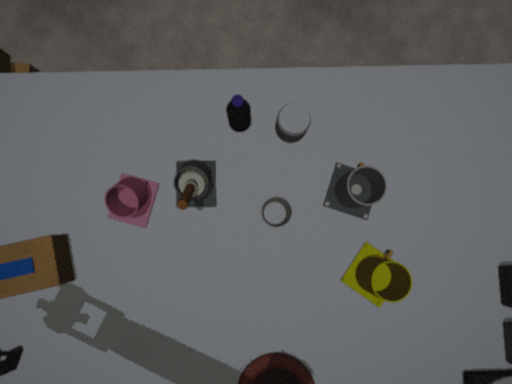

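Scene view: brush (308,175) in the grey holder (308,207). Look-alike: pink cup (350,190). Steel pot (175,222); look-alike: yellow pot (152,172). Top view: holder (192,182), brush handle end (183,203), pot rim (366,186). The grey and steel ones fit the description by colour, and only the grey holder has the brush in it. I'll confirm this in an enlarged crop while measuring.

```bash
cat > m.py <<'E'
from h import *
S=np.load("scene0.npz");T=np.load("top0.npz")
hsv=lambda im:cv2.cvtColor(im,cv2.COLOR_RGB2HSV)
def sel(Q,box):  # crop rows/cols
    u0,u1,v0,v1=box; m=np.zeros(Q["d"].shape,bool); m[v0:v1,u0:u1]=1; return m&(Q["d"]>0)
def circ(p):
    A=np.c_[2*p[:,:2],np.ones(len(p))]; s=np.linalg.lstsq(A,(p[:,:2]**2).sum(1),rcond=None)[0]
    return s[:2],np.sqrt(s[2]+s[:2]@s[:2])
for n,Q,bb,bp in(("scene",S,(285,330,145,230),(150,205,190,255)),("top",T,(170,220,155,215),(320,390,155,222))):
    H=hsv(Q["im"]);P=Q["P"]
    w=sel(Q,bb)&(H[...,0]<18)&(H[...,1]>110)&(P[...,2]>100)
    p=P[w]; c=p.mean(0); u=np.linalg.svd(p-c)[2][0]; u*=np.sign(u[2]); t=(p-c)@u
    print(n,"handle",w.sum(),c.round(1),u.round(3),"range",t.min().round(1),t.max().round(1),"top",p[p[:,2].argmax()].round(1), "tilt",np.arccos(u[2]).round(3),"az",np.arctan2(u[1],u[0]).round(3))
    m=sel(Q,bp); p=P[m]; p=p[(p[:,2]>140)&(p[:,2]<165)]
    print(" pot rim",len(p),p[:,2].min().round(1),p[:,2].max().round(1),circ(p), p.min(0).round(),p.max(0).round())
    # foot/flange dark plate
    for nm,b in(("holder foot",bb),("flange",bp)):
        b=(b[0]-8,b[1]+8,b[2]-8,b[3]+12); m=sel(Q,b)&(P[...,2]>4)&(P[...,2]<25)&(H[...,2]<110)
        q=P[m]
        if len(q)>20: print(" ",nm,len(q),cv2.minAreaRect(q[:,:2].astype(np.float32)),q[:,2].mean().round(1))
    m=sel(Q,bb)&(P[...,2]>25)&(P[...,2]<115)&(H[...,1]<60)
    np.save(n+"_cup.npy",P[m]); q=P[m]; print(" cup pts",len(q),q.min(0).round(),q.max(0).round())
a=S["im"][130:270,140:380]; b=T["im"][140:230,150:390]
a=cv2.resize(a,None,fx=2.5,fy=2.5);b=cv2.resize(b,None,fx=2.5,fy=2.5)
cv2.imwrite("pics/crop.png",np.vstack([a,b])[...,::-1])
E
python3 m.py
```

```text
scene handle 231 [527.8 205.3 175.7] [-0.412  0.     0.911] range -67.8 61.4 top [508.  206.4 232.8] tilt 0.425 az 3.141
 pot rim 224 140.2 154.2 (array([ 540.01271135, -225.52086213]), np.float64(46.94060205417993)) [ 487. -274.  140.] [ 592. -177.  154.]
  holder foot 421 ((439.4931640625, 310.97125244140625), (159.27256774902344, 501.52142333984375), 51.49321365356445) 9.7
  flange 617 ((456.9657897949219, -232.06918334960938), (332.2214050292969, 165.1316680908203), 4.139059543609619) 9.6
 cup pts 833 [519. 164.  25.] [632. 254. 115.]
top handle 186 [515.1 204.1 199.3] [-0.478  0.044  0.877] range -75.3 35.4 top [501.3 208.1 231.9] tilt 0.501 az 3.049
 pot rim 280 140.1 153.9 (array([ 538.52319712, -227.45283875]), np.float64(46.64631006334081)) [ 491. -276.  140.] [ 587. -179.  154.]
  holder foot 572 ((564.3170166015625, 205.76805114746094), (107.21173858642578, 139.43637084960938), 89.91022491455078) 7.9
  flange 699 ((542.61279296875, -242.1689910888672), (160.0693359375, 148.77716064453125), 69.0795669555664) 7.3
 cup pts 968 [519. 162.  25.] [629. 251. 115.]
```

View pics/crop.png

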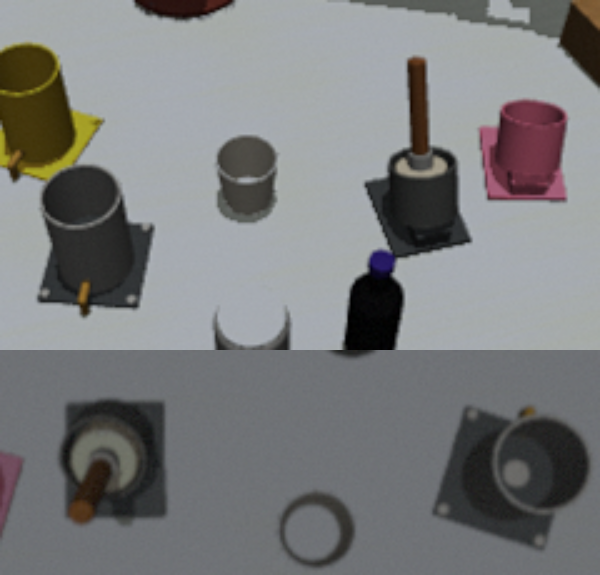

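The crop confirms it: the brush stands in the grey holder (crop 418,160) and the steel-grey pot is at crop (85,230). The yellow and pink ones are the look-alikes. Next I fit the handle and holder axes.

```bash
cat > f.py <<'E'
from h import *
from scipy.optimize import least_squares
def cyl(p,r,x0):
    # axis: point at z=z0 + dir (a,b,1)
    z0=p[:,2].mean()
    def f(x):
        u=np.array([x[2],x[3],1]);u/=np.linalg.norm(u); w=p-np.array([x[0],x[1],z0]); return np.linalg.norm(np.cross(w,u),axis=1)-r
    s=least_squares(f,x0,loss="soft_l1",f_scale=2); u=np.array([s.x[2],s.x[3],1]); return np.array([s.x[0],s.x[1],z0]),u/np.linalg.norm(u),np.sqrt(np.mean(s.fun**2)),np.median(abs(f(s.x)))
if __name__=="__main__":
    A=[]
    for n,b in(("scene",(285,330,145,230)),("top",(170,220,155,215))):
        Q=np.load(n+"0.npz");H=cv2.cvtColor(Q["im"],cv2.COLOR_RGB2HSV);P=Q["P"];m=np.zeros(H.shape[:2],bool);m[b[2]:b[3],b[0]:b[1]]=1
        p=P[m&(H[...,0]<18)&(H[...,1]>110)&(P[...,2]>110)&(Q["d"]>0)];A.append(p)
        c,u,e,_=cyl(p,12,[p[:,0].mean(),p[:,1].mean(),-.45,0]);print(n,len(p),c.round(1),u.round(3),e.round(1))
    p=np.vstack(A);c,u,e,_=cyl(p,12,[515,205,-.45,0]);print("handle",c.round(1),u.round(3),e.round(1),"tilt",np.arccos(u[2]).round(3),"az",np.arctan2(u[1],u[0]))
    t=np.percentile((p-c)@u,[1,50,99,100]);print(t.round(1)); end=c+u*t[2];print("end",end.round(1),"grip",(end-35*u).round(1),"bottom",(end-210*u).round(1))
    q=np.vstack([np.load(n+"_cup.npy") for n in("scene","top")])
    # outer wall: exclude the inner/brush points with distance to a rough axis < 38
    w=q-np.array([565,206,45.]);d=np.linalg.norm(np.cross(w,u),axis=1)
    for lo,hi in((35,60),(38,52)):
        k=q[(d>lo)&(d<hi)]; c2,u2,e,md=cyl(k,44,[550,206,-.45,0]);print("cup",len(k),c2.round(1),u2.round(3),e.round(1),md.round(1))
        d=np.linalg.norm(np.cross(q-c2,u2),axis=1)
    s=(q[(d>38)&(d<48)]-c2)@u2; m=c2+u2*np.percentile(s,98); print("mouth",m.round(1),"seat",(m-69*u2).round(1))
E
python3 f.py
```

```text
scene 231 [517.8 209.9 175.7] [-0.405  0.005  0.914] 2.2
top 186 [507.2 206.8 199.3] [-0.422 -0.009  0.907] 3.3
handle [513.3 208.7 186.2] [-0.408  0.003  0.913] 2.9 tilt 0.42 az 3.134713009213498
[-80.8   0.5  45.9  46.6]
end [494.6 208.9 228.1] grip [508.9 208.8 196.2] bottom [580.2 208.3  36.4]
cup 951 [561.9 205.1  79.3] [-0.4    0.016  0.916] 6.8 3.7
cup 935 [568.5 206.8  79.2] [-0.368  0.018  0.93 ] 2.6 1.7
mouth [559.4 207.3 102.2] seat [584.8 206.   38. ]
```

Call:
step_arm(
  motion="20 -40 10 0 0 0.8 85; 40 -80 20 0 0 1.6 85; 60 -120 25 0 0 2.53 85; 80 -160 25 0 0 2.53 85; 100 -200 25 0 0 2.53 85",
)

```text
time_s: 0.65
eef_pos: [316.3, 384.9, 429.7]
orientation: [3.142, 0.0, -3.141]
contact_force: [0.3, -0.3, 0.3]
gripper_width: 85.1
grip_force: 0.0
```

Call:
step_arm(
  motion="20 -40 0 0 -0.8 0 85; 40 -80 0 0 -1.6 0 85; 60 -120 0 0 -2.4 0 85; 80 -160 0 0 -3.0 0 85; 89 -178 0 0 -3.0 0 85",
)

```text
time_s: 1.15
eef_pos: [405.2, 206.0, 429.3]
orientation: [-3.14, 0.421, 3.14]
contact_force: [0.4, 1.7, 0.0]
gripper_width: 84.8
grip_force: 0.0
```

Call:
step_arm(
  motion="8 0 -18 0 0 0 85; 16 0 -37 0 0 0 85; 25 0 -55 0 0 0 85; 33 0 -73 0 0 0 85; 37 0 -82 0 0 0 85",
)

```text
time_s: 1.65
eef_pos: [441.8, 208.2, 345.3]
orientation: [-3.14, 0.415, -3.141]
contact_force: [0.6, -0.8, -0.5]
gripper_width: 85.3
grip_force: 0.0
```

```bash
python3 - <<'E'
from h import *
o=[]
for n,b in(("scene",(100,260,240,400)),("top",(120,250,120,300))):
    im,d,c=grab(n); np.savez(n+"1.npz",im=im,d=d,P=pts(d,c)); o.append(cv2.resize(im[b[0]:b[1],b[2]:b[3]] if n=="scene" else im[100:260,100:260],(400,400)))
cv2.imwrite("pics/grasp.png",np.hstack(o)[...,::-1]); s=status.read_state(); print(s["eef_pos"],s["orientation"],s["contact_force"])
E
```

```text
[441.65930737 208.27192857 345.72549907] [-3.14007438  0.41511738 -3.14087053] [0.32506407 0.25179163 0.49129173]
```

View pics/grasp.png

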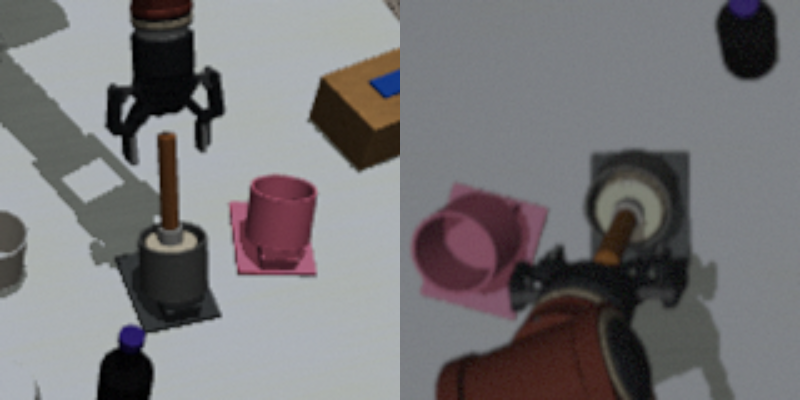

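The handle (crop 167,135 in the scene half) lies midway between the fingers (130 and 207). I advance the last bit and close.

Call:
step_arm(
  motion="4 0 -9 0 0 0 85; 4 0 -9 0 0 0 30; 4 0 -9 0 0 0 20; 4 0 -9 0 0 0 20; 4 0 -9 0 0 0 20",
  grip_force=70,
)

```text
time_s: 2.25
eef_pos: [446.0, 208.6, 339.3]
orientation: [3.141, 0.42, -3.141]
contact_force: [0.2, 0.3, -0.1]
gripper_width: 28.0
grip_force: 0.0
```

Call:
step_arm(
  motion="0 0 0 0 0 0 20; 0 0 0 0 0 0 20; 0 0 0 0 0 0 20; 0 0 0 0 0 0 20; 0 0 0 0 0 0 20",
)

```text
time_s: 2.75
eef_pos: [446.1, 208.5, 339.5]
orientation: [-3.141, 0.42, -3.141]
contact_force: [-4.4, -1.4, 5.2]
gripper_width: 22.2
grip_force: 68.8
```

Call:
step_arm(
  motion="-4 0 9 0 0 0 20; -10 0 22 0 0 0 20; -18 0 40 0 0 0 20; -28 0 62 0 0 0 20; -41 0 91 0 0 0 20",
)

```text
time_s: 3.25
eef_pos: [403.7, 208.3, 429.1]
orientation: [-3.14, 0.414, -3.141]
contact_force: [0.3, -0.0, -3.6]
gripper_width: 22.3
grip_force: 68.9
```

```bash
cat > look.py <<'E'
import sys
from h import *
from f import cyl
tag=sys.argv[1]; s=status.read_state(); R=Rot.from_euler("xyz",s["orientation"]).as_matrix(); u0=-R[:,2]; g=s["eef_pos"]+R[:,2]*155
print("eef",s["eef_pos"].round(1),s["orientation"].round(3),s["contact_force"].round(1),s["wrist_torque"].round(2),s["gripper_width"],"tool u",u0.round(3),"g",g.round(1))
for n in("scene","top"):
    im,d,c=grab(n);P=pts(d,c);cv2.imwrite(f"pics/{n}_{tag}.png",im[...,::-1])
    w=P-g; t=w@u0; rad=np.linalg.norm(w-t[...,None]*u0,axis=-1)
    H=cv2.cvtColor(im,cv2.COLOR_RGB2HSV)
    hd=(rad<50)&(t<-115)&(t>-190)&(d>0)&(H[...,1]<70); hn=(rad<30)&(t<-22)&(t>-95)&(d>0)&(H[...,1]>100)&(H[...,0]<20)
    print(n,"head",hd.sum(),"handle",hn.sum())
    if hn.sum()>30:
        p=P[hn];c0,u,e,_=cyl(p,12,[*p[:,:2].mean(0),*(u0[:2]/u0[2])]);print("  axis",u.round(3),"err",e.round(1),"at grip off",(c0+u*((g-c0)@u)-g).round(1))
    if hd.sum()>30:
        p=P[hd];c0,u,e,_=cyl(p,34,[*p[:,:2].mean(0),*(u0[:2]/u0[2])]);tt=(p-g)@u0;print("  head axis",u.round(3),e.round(1),"bottom pt",(c0+u*((g-175*u0-c0)@u)).round(1),"t",np.percentile(tt,[1,50,99]).round(1))
E
python3 look.py a
```

```text
eef [403.7 208.3 429.1] [-3.14   0.414 -3.141] [ 0.3 -0.  -3.6] [0.   0.36 0.03] 22.306609427416408 tool u [-0.402  0.001  0.916] g [466.  208.1 287.2]
scene head 444 handle 135
  axis [-0.39  -0.02   0.921] err 1.7 at grip off [-0.3  0.6 -0.1]
  head axis [-0.438  0.003  0.899] 4.8 bottom pt [536.  209.5 126.8] t [-175.4 -138.1 -115.5]
top head 213 handle 78
  axis [-0.418 -0.009  0.908] err 0.5 at grip off [ 2.8 -0.   1.3]
  head axis [-0.412  0.008  0.911] 0.8 bottom pt [541.3 208.  129.2] t [-165.2 -139.  -115.1]
```

Call:
step_arm(
  motion="15 0 40 0 0.5 0 20; 45 -20 75 0 1.3 0 20; 75 -55 90 0 2.1 0 20; 105 -95 90 0 2.9 0 20; 135 -135 90 0 3.0 0 20",
)

```text
time_s: 3.85
eef_pos: [541.4, 71.9, 518.8]
orientation: [3.141, -0.004, -3.141]
contact_force: [0.6, 1.2, -2.6]
gripper_width: 22.8
grip_force: 69.1
```

Call:
step_arm(
  motion="0 -48 0 0 0 0 20; 0 -96 0 0 0 0 20; 0 -144 0 0 0 0 20; 0 -190 0 0 0 0 20; 0 -225 0 0 0 0 20",
)

```text
time_s: 4.35
eef_pos: [539.6, -154.1, 517.7]
orientation: [3.141, -0.002, 3.14]
contact_force: [0.6, 1.1, -3.1]
gripper_width: 22.1
grip_force: 69.2
```

Call:
step_arm(
  motion="0 -35 0 0 0 0 20; 0 -65 0 0 0 0 20; 0 -75 0 0 0 0 20; 0 -75 0 0 0 0 20; 0 -75 0 0 0 0 20",
)

```text
time_s: 4.85
eef_pos: [540.1, -225.9, 518.8]
orientation: [3.14, -0.001, -3.141]
contact_force: [1.0, -0.2, -2.4]
gripper_width: 22.4
grip_force: 69.3
```

```bash
python3 look.py b
```

```text
eef [ 540.1 -225.9  518.8] [ 3.140e+00 -1.000e-03 -3.141e+00] [ 1.  -0.2 -2.4] [ 0.03 -0.01 -0.05] 22.419161592274666 tool u [ 0.001 -0.002  1.   ] g [ 539.9 -225.6  363.8]
scene head 509 handle 142
  axis [0.008 0.    1.   ] err 1.1 at grip off [-1.  2.  0.]
  head axis [-0.084 -0.01   0.996] 5.9 bottom pt [ 540.2 -223.9  188.8] t [-175.4 -127.5 -115.4]
top head 623 handle 44
  axis [-0.005 -0.003  1.   ] err 0.4 at grip off [-0.8 -1.3 -0. ]
  head axis [ 0.127 -0.156  0.98 ] 6.2 bottom pt [ 536.9 -223.7  189.4] t [-171.3 -119.3 -115.6]
```

View pics/scene_b.png

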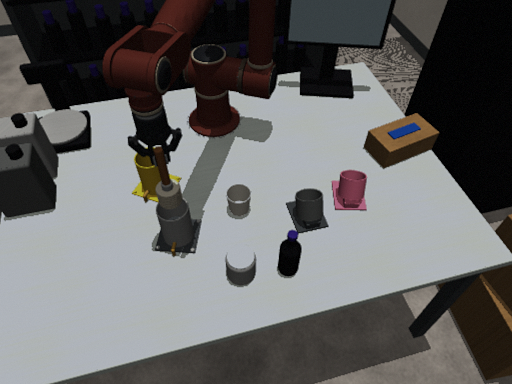

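The brush head is over the steel pot's mouth (scene 172,205), upright. I go in.

Call:
step_arm(
  motion="0 0 -15 0 0 0 20; 0 0 -35 0 0 0 20; 0 0 -60 0 0 0 20; 0 0 -85 0 0 0 20; 0 0 -105 0 0 0 20",
)

```text
time_s: 5.45
eef_pos: [539.6, -225.3, 411.7]
orientation: [3.14, -0.002, -3.14]
contact_force: [0.2, 0.4, -2.4]
gripper_width: 22.6
grip_force: 69.4
```

Call:
step_arm(
  motion="0 0 -3 0 0 0 20; 0 0 -6 0 0 0 20; 0 0 -8 0 0 0 20; 0 0 -10 0 0 0 20; 0 0 -12 0 0 0 20",
)

```text
time_s: 5.95
eef_pos: [540.1, -226.6, 403.9]
orientation: [-3.141, 0.002, -3.141]
contact_force: [-0.1, -0.5, -2.4]
gripper_width: 22.9
grip_force: 69.2
```

Call:
step_arm(
  motion="0 0 -2 0 0 0 20; 0 0 -4 0 0 0 20; 0 0 -6 0 0 0 20; 0 0 -7 0 0 0 20; 0 0 -8 0 0 0 20",
)

```text
time_s: 6.45
eef_pos: [539.9, -226.5, 394.5]
orientation: [3.142, -0.0, -3.141]
contact_force: [0.1, -0.2, -1.8]
gripper_width: 22.5
grip_force: 69.2
```

Call:
step_arm(
  motion="0 0 -2 0 0 0 20; 0 0 -3 0 0 0 20; 0 0 -4 0 0 0 20; 0 0 -5 0 0 0 20; 0 0 -5 0 0 0 20",
)

```text
time_s: 6.95
eef_pos: [539.9, -226.5, 389.5]
orientation: [3.141, -0.0, -3.141]
contact_force: [-0.1, 0.2, -2.1]
gripper_width: 22.3
grip_force: 69.2
```

Call:
step_arm(
  motion="0 0 -2 0 0 0 20; 0 0 -3 0 0 0 20; 0 0 -4 0 0 0 20; 0 0 -5 0 0 0 20; 0 0 -5 0 0 0 20",
)

```text
time_s: 7.45
eef_pos: [540.0, -226.5, 385.0]
orientation: [-3.142, 0.0, -3.141]
contact_force: [0.1, -0.8, -1.5]
gripper_width: 22.3
grip_force: 69.5
```

Call:
step_arm(
  motion="0 0 -2 0 0 0 20; 0 0 -3 0 0 0 20; 0 0 -4 0 0 0 20; 0 0 -5 0 0 0 20; 0 0 -5 0 0 0 20",
)

```text
time_s: 7.95
eef_pos: [540.0, -226.5, 380.1]
orientation: [-3.141, 0.001, -3.141]
contact_force: [-0.7, 0.5, 3.1]
gripper_width: 22.6
grip_force: 69.8
```

Call:
step_arm(
  motion="0 0 -2 0 0 0 20; 0 0 -3 0 0 0 20; 0 0 -4 0 0 0 20; 0 0 -5 0 0 0 20; 0 0 -5 0 0 0 20",
)

```text
time_s: 8.45
eef_pos: [540.1, -226.6, 375.3]
orientation: [-3.141, 0.001, -3.141]
contact_force: [-0.9, 1.1, 5.1]
gripper_width: 22.5
grip_force: 69.9
```

Call:
step_arm(
  motion="0 0 8 0 0 0 20; 0 0 28 0 0 0 20; 0 0 55 0 0 0 20; 0 0 80 0 0 0 20; 0 0 90 0 0 0 20",
)

```text
time_s: 8.95
eef_pos: [540.1, -226.6, 466.6]
orientation: [-3.14, 0.002, -3.141]
contact_force: [1.1, -0.4, -2.0]
gripper_width: 22.5
grip_force: 69.4
```

```bash
python3 look.py c
```

```text
eef [ 540.1 -226.6  466.6] [-3.140e+00  2.000e-03 -3.141e+00] [ 1.1 -0.4 -2. ] [-0.04 -0.02 -0.03] 22.54669103428445 tool u [-0.002  0.001  1.   ] g [ 540.4 -226.8  311.6]
scene head 755 handle 130
  axis [-0.007 -0.002  1.   ] err 1.2 at grip off [-1.7  1.6 -0. ]
  head axis [-0.338 -0.009  0.941] 7.5 bottom pt [ 549.2 -225.4  139.6] t [-189.1 -154.9 -115.5]
top head 740 handle 33
  axis [-0.011  0.008  1.   ] err 0.3 at grip off [-1.  -1.1 -0. ]
  head axis [ 0.2   -0.357  0.912] 7.1 bottom pt [ 536.7 -218.1  141. ] t [-188.8 -131.4 -115.2]
```

Call:
step_arm(
  motion="0 0 0 0 0 0 20; 0 0 -15 0 0 0 20; 0 0 -35 0 0 0 20; 0 0 -55 0 0 0 20; 0 0 -70 0 0 0 20",
)

```text
time_s: 9.55
eef_pos: [539.2, -226.1, 390.0]
orientation: [3.139, -0.005, -3.141]
contact_force: [0.5, 0.4, -3.3]
gripper_width: 22.3
grip_force: 69.4
```

Call:
step_arm(
  motion="0 0 -5 0 0 0 20; 0 0 -10 0 0 0 20; 0 0 -15 0 0 0 20; 0 0 -18 0 0 0 20; 0 0 -20 0 0 0 20",
)

```text
time_s: 10.05
eef_pos: [540.1, -226.5, 376.1]
orientation: [-3.141, 0.001, -3.141]
contact_force: [-3.6, 2.5, 4.8]
gripper_width: 22.2
grip_force: 70.0
```

Call:
step_arm(
  motion="0 0 0 0 0 0 20; 0 0 0 0 0 0 20; 0 0 0 0 0 0 20; 0 0 0 0 0 0 20; 0 0 0 0 0 0 20",
)

```text
time_s: 10.55
eef_pos: [540.1, -226.5, 376.1]
orientation: [-3.141, 0.001, -3.141]
contact_force: [-4.3, 2.8, 5.5]
gripper_width: 22.9
grip_force: 70.0
```

Call:
step_arm(
  motion="0 0 8 0 0 0 20; 0 0 28 0 0 0 20; 0 0 55 0 0 0 20; 0 0 80 0 0 0 20; 0 0 90 0 0 0 20",
)

```text
time_s: 11.05
eef_pos: [540.4, -226.8, 468.1]
orientation: [-3.138, 0.006, -3.141]
contact_force: [-0.3, -0.1, -1.4]
gripper_width: 22.4
grip_force: 69.3
```

Call:
step_arm(
  motion="0 0 0 0 0 0 20; 0 0 -15 0 0 0 20; 0 0 -35 0 0 0 20; 0 0 -55 0 0 0 20; 0 0 -70 0 0 0 20",
)

```text
time_s: 11.55
eef_pos: [539.1, -226.0, 389.3]
orientation: [3.138, -0.006, -3.141]
contact_force: [-0.0, -0.1, -2.9]
gripper_width: 22.4
grip_force: 69.3
```

Call:
step_arm(
  motion="0 0 -5 0 0 0 20; 0 0 -10 0 0 0 20; 0 0 -15 0 0 0 20; 0 0 -18 0 0 0 20; 0 0 -20 0 0 0 20",
)

```text
time_s: 12.05
eef_pos: [540.1, -226.5, 376.1]
orientation: [-3.141, 0.001, -3.141]
contact_force: [-2.8, 3.0, 5.4]
gripper_width: 22.6
grip_force: 70.0
```

Call:
step_arm(
  motion="0 0 0 0 0 0 20; 0 0 0 0 0 0 20; 0 0 0 0 0 0 20; 0 0 0 0 0 0 20; 0 0 0 0 0 0 20",
)

```text
time_s: 12.55
eef_pos: [540.1, -226.5, 376.1]
orientation: [-3.141, 0.001, -3.141]
contact_force: [-3.9, 1.5, 4.5]
gripper_width: 22.4
grip_force: 70.0
```

Call:
step_arm(
  motion="0 0 0 0 0 0 20; 0 0 0 0 0 0 20; 0 0 0 0 0 0 20; 0 0 0 0 0 0 20; 0 0 0 0 0 0 20",
)

```text
time_s: 13.05
eef_pos: [540.0, -226.5, 376.1]
orientation: [-3.141, 0.001, -3.141]
contact_force: [-3.6, 2.3, 5.8]
gripper_width: 22.6
grip_force: 70.0
```

Call:
step_arm(
  motion="0 0 0 0 0 0 20; 0 0 0 0 0 0 20; 0 0 0 0 0 0 20; 0 0 0 0 0 0 20; 0 0 0 0 0 0 20",
)

```text
time_s: 13.55
eef_pos: [540.0, -226.5, 376.1]
orientation: [-3.141, 0.001, -3.141]
contact_force: [-3.8, 2.2, 4.6]
gripper_width: 22.7
grip_force: 70.0
```

Call:
step_arm(
  motion="0 0 0 0 0 0 20; 0 0 0 0 0 0 20; 0 0 0 0 0 0 20; 0 0 0 0 0 0 20; 0 0 0 0 0 0 20",
)

```text
time_s: 14.05
eef_pos: [540.1, -226.5, 376.1]
orientation: [-3.141, 0.001, -3.141]
contact_force: [-4.2, 1.4, 5.6]
gripper_width: 22.2
grip_force: 70.0
```

Call:
step_arm(
  motion="0 0 0 0 0 0 20; 0 0 0 0 0 0 20; 0 0 0 0 0 0 20; 0 0 0 0 0 0 20; 0 0 0 0 0 0 20",
)

```text
time_s: 14.55
eef_pos: [540.1, -226.5, 376.1]
orientation: [-3.141, 0.001, -3.141]
contact_force: [-4.5, 2.0, 5.8]
gripper_width: 22.5
grip_force: 70.0
```

Call:
step_arm(
  motion="0 0 0 0 0 0 20; 0 0 0 0 0 0 20; 0 0 0 0 0 0 20; 0 0 0 0 0 0 20; 0 0 0 0 0 0 20",
)

```text
time_s: 15.05
eef_pos: [540.1, -226.5, 376.1]
orientation: [-3.141, 0.001, -3.141]
contact_force: [-4.7, 2.2, 5.4]
gripper_width: 22.9
grip_force: 70.0
```

Held well in for about 3 s. Now I lift out and go back to the holder.

Call:
step_arm(
  motion="0 0 10 0 0 0 20; 0 0 40 0 0 0 20; 0 0 80 0 0 0 20; 0 0 120 0 0 0 20; 0 0 145 0 0 0 20",
)

```text
time_s: 15.55
eef_pos: [540.2, -226.7, 524.0]
orientation: [-3.138, 0.007, -3.141]
contact_force: [0.7, 0.0, -2.1]
gripper_width: 22.7
grip_force: 69.3
```

Call:
step_arm(
  motion="0 35 0 0 0 0 20; 0 80 0 0 0 0 20; 0 128 0 0 0 0 20; 0 176 0 0 0 0 20; 0 220 0 0 0 0 20",
)

```text
time_s: 16.05
eef_pos: [539.9, -4.7, 520.0]
orientation: [-3.141, 0.003, -3.141]
contact_force: [1.2, -0.6, -2.5]
gripper_width: 22.6
grip_force: 69.4
```

Call:
step_arm(
  motion="0 45 10 0 0 0 20; -10 90 10 0 -0.3 0 20; -40 130 10 0 -1.1 0 20; -70 165 10 0 -1.9 0 20; -100 195 10 0 -2.7 0 20",
)

```text
time_s: 16.55
eef_pos: [438.9, 189.9, 529.8]
orientation: [3.14, 0.383, -3.141]
contact_force: [0.4, -0.0, -3.0]
gripper_width: 22.3
grip_force: 69.4
```

Call:
step_arm(
  motion="-20 15 0 0 -0.3 0 20; -45 20 -25 0 -0.3 0 20; -45 20 -60 0 -0.3 0 20; -45 20 -60 0 -0.3 0 20; -45 20 -60 0 -0.3 0 20",
)

```text
time_s: 17.05
eef_pos: [395.1, 208.4, 469.6]
orientation: [-3.141, 0.419, -3.141]
contact_force: [0.4, 0.5, -1.3]
gripper_width: 22.3
grip_force: 69.3
```

```bash
python3 look.py d
```

```text
eef [395.1 208.4 469.6] [-3.141  0.419 -3.141] [ 0.4  0.5 -1.3] [ 0.01  0.42 -0.03] 22.31462805510601 tool u [-0.407  0.     0.914] g [458.2 208.4 328. ]
scene head 465 handle 150
  axis [-0.413 -0.006  0.911] err 1.8 at grip off [-1.4  1.2 -0.6]
  head axis [-0.44   0.03   0.897] 4.7 bottom pt [528.8 209.4 167.8] t [-175.7 -139.5 -115.8]
top head 641 handle 99
  axis [-0.408  0.004  0.913] err 0.5 at grip off [ 0.6 -0.6  0.3]
  head axis [-0.499  0.06   0.865] 6.6 bottom pt [532.  206.  169.8] t [-169.6 -118.4 -115.1]
```

View pics/scene_d.png

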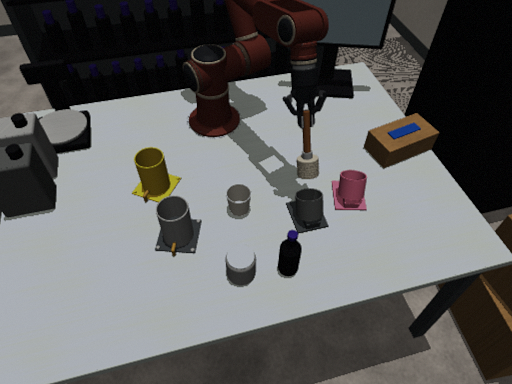

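The brush hangs at the holder's lean above the grey cup (scene 308,195), and the other things are in place. I insert along the cup's axis.

Call:
step_arm(
  motion="4 0 -17 0 0 0 20; 9 0 -34 0 0 0 20; 20 0 -51 0 0 0 20; 24 0 -60 0 0 0 20; 28 0 -69 0 0 0 20",
)

```text
time_s: 17.65
eef_pos: [423.9, 208.4, 401.8]
orientation: [3.141, 0.421, 3.141]
contact_force: [-0.2, -0.5, -1.8]
gripper_width: 22.4
grip_force: 69.5
```

Call:
step_arm(
  motion="3 0 -7 0 0 0 20; 6 0 -14 0 0 0 20; 9 0 -21 0 0 0 20; 12 0 -27 0 0 0 20; 14 0 -31 0 0 0 20",
)

```text
time_s: 18.15
eef_pos: [437.1, 208.5, 369.1]
orientation: [-3.141, 0.418, -3.141]
contact_force: [-0.9, -0.9, -2.0]
gripper_width: 22.4
grip_force: 69.5
```

Call:
step_arm(
  motion="2 0 -5 0 0 0 20; 5 0 -11 0 0 0 20; 7 0 -16 0 0 0 20; 9 0 -20 0 0 0 20; 10 0 -23 0 0 0 20",
)

```text
time_s: 18.65
eef_pos: [447.1, 208.5, 346.2]
orientation: [-3.141, 0.418, -3.141]
contact_force: [-0.1, 0.3, -2.2]
gripper_width: 22.6
grip_force: 69.5
```

Call:
step_arm(
  motion="0.5 0 -1 0 0 0 20; 1 0 -2 0 0 0 20; 1.5 0 -3.5 0 0 0 20; 2 0 -4.5 0 0 0 20; 2 0 -4.5 0 0 0 20",
)

```text
time_s: 19.15
eef_pos: [448.9, 208.5, 342.1]
orientation: [-3.141, 0.419, -3.141]
contact_force: [-0.0, -0.0, -2.1]
gripper_width: 22.8
grip_force: 69.5
```

Call:
step_arm(
  motion="0 0 -0.5 0 0 0 20; 0.3 0 -1 0 0 0 20; 0.5 0 -1.5 0 0 0 20; 0.7 0 -2 0 0 0 20; 0.7 0 -2 0 0 0 20",
)

```text
time_s: 19.65
eef_pos: [449.7, 208.6, 341.3]
orientation: [-3.142, 0.42, -3.141]
contact_force: [-4.7, -0.3, 3.4]
gripper_width: 22.1
grip_force: 70.3
```

Call:
step_arm(
  motion="0 0 -0.5 0 0 0 20; 0.3 0 -1 0 0 0 20; 0.5 0 -1.5 0 0 0 20; 0.7 0 -2 0 0 0 20; 0.7 0 -2 0 0 0 20",
)

```text
time_s: 20.15
eef_pos: [450.6, 208.8, 341.8]
orientation: [3.141, 0.421, -3.141]
contact_force: [-13.5, -1.9, 15.2]
gripper_width: 22.7
grip_force: 71.7
```

Call:
step_arm(
  motion="-0.7 0 2 0 0 0 20; -2 0 2 0 0 0 20; -2 0 2 0 0 0 30; -2 0 2 0 0 0 50; -2 0 2 0 0 0 85",
)

```text
time_s: 20.65
eef_pos: [448.5, 208.5, 340.2]
orientation: [-3.141, 0.419, -3.141]
contact_force: [0.2, -0.1, -0.3]
gripper_width: 58.1
grip_force: 0.0
```

Call:
step_arm(
  motion="0 0 0 0 0 0 85; 0 0 0 0 0 0 85; 0 0 0 0 0 0 85; 0 0 0 0 0 0 85; 0 0 0 0 0 0 85",
)

```text
time_s: 21.15
eef_pos: [448.3, 208.5, 340.2]
orientation: [-3.141, 0.419, -3.141]
contact_force: [0.3, 0.4, -0.3]
gripper_width: 85.1
grip_force: 0.0
```

Call:
step_arm(
  motion="-4 0 9 0 0 0 85; -12 0 27 0 0 0 85; -25 0 55 0 0 0 85; -41 0 91 0 0 0 85; -57 0 128 0 0 0 85",
)

```text
time_s: 21.65
eef_pos: [390.3, 208.3, 469.6]
orientation: [-3.141, 0.419, -3.141]
contact_force: [0.5, 1.4, 0.3]
gripper_width: 84.8
grip_force: 0.0
```

```bash
python3 - <<'E'
from h import *
o=[]
for n in("scene","top"):
    im,d,c=grab(n); np.savez(n+"0.npz",im=im,d=d,P=pts(d,c)); o.append(cv2.resize(im[100:260,240:400] if n=="scene" else im[100:260,100:260],(400,400)))
cv2.imwrite("pics/end.png",np.hstack(o)[...,::-1]); s=status.read_state(); print(s["eef_pos"],s["contact_force"],s["gripper_width"])
E
python3 f.py
```

```text
[390.38365121 208.75126472 476.51155639] [0.31531254 0.33237258 1.3483662 ] 84.89211430274375
scene 232 [519.5 210.4 175.2] [-0.407  0.008  0.913] 2.2
top 198 [509.3 206.6 198.3] [-0.424 -0.023  0.905] 3.1
handle [515.  208.7 185.8] [-0.412 -0.005  0.911] 2.8 tilt 0.425 az -3.128939341360464
[-79.7  -0.   47.1  48.7]
end [495.6 208.5 228.8] grip [510.  208.7 196.9] bottom [582.1 209.6  37.4]
cup 949 [561.6 204.9  79.2] [-0.406  0.012  0.914] 6.8 3.9
cup 919 [568.4 206.8  79.1] [-0.369  0.018  0.929] 2.6 1.7
mouth [559.3 207.2 102.1] seat [584.8 206.   38. ]
```

View pics/end.png

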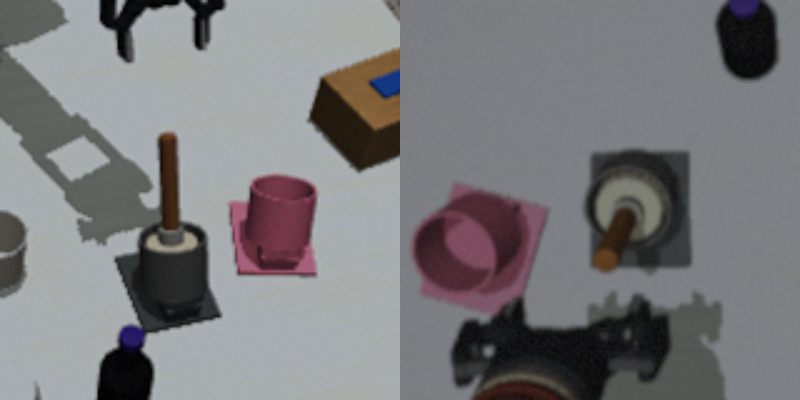

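The brush stands fully down in the holder (crop 170,235), within 2 mm of its start pose, and the gripper is well clear. I hand in.

```bash
python3 -c "
from rig import hand_in; print(hand_in())"
```

```text
the job is handed in; nothing more can be done
None
```

I scrubbed the pot with three pushes, holding the third for about 3 s. The brush is back fully down in its leaning holder and released, the bystanders were not touched, and I handed the job in at about 22 s.

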